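Wind the bench recorder and clip its cover on

TASK

Put the clockwork recorder back into service: wind its winding key clockwise, by repeated part turns, until it is fully wound, then pick up the ribbed cover and press it straight down over the spring works until it snaps past the catches and sits fully home. Keep pressing: the program finishes while the gripper is still holding the cover firmly down on its seat, not letting go. Leave the other things on the bench where they are.

Things in the scene. Friction and masses are not known exactly. Their poses are not given: they have to be found in the camera images.
- recorder: Clockwork bench recorder, fixed, on the left or right of the bench: cream case, deck 50 mm above the bench; x -50 to +120, y -70 to +70 mm from its origin, which lies on the bench under the key's axis (z up). In front (-x) the open spring works with the upright key, at the back a paper chart drum (86 mm above the bench) with a pen arm.
- key_grip (a point): Middle of the winding key's wing, on its vertical axis, 80 mm above the bench; turns with the key. The wing is an upright brass plate 40 mm long (point y), 10 mm thick (point x), 63 to 89 mm above the bench. Beside it, on the deck, two rails (recorder x = +-22 to +-26 mm, up to 60 mm above the bench).
- key (a joint): Turn of the key in rad, growing clockwise seen from above; at 0 the wing lies along the recorder's y; wing yaw = recorder yaw minus this value. Starts at 0 to 0.5. It stays where it is left (ratchet). Takes 0.07 N m at first, 0.12 N m near the end; fully wound from 2.6, hard stop at 3.4.
- seat: Black rubber gasket frame on the deck, 72 x 100 mm, on which the cover's lower edge must sit. Origin: middle of its upper face, 53 mm above the bench on the key's axis; axes as the recorder's. The cover goes on with its length along y, either way round, outside the two rails with 3 mm to spare each side.
- catch_a (a point): One of two alike sprung steel catches, at the +y end of the seat (the other at the -y end): middle of its level round bar (8 mm thick, 44 mm long along x) at rest, 53 mm from the seat's middle, 20.5 mm above the seat. Top of the catch 78 mm above the bench. It yields outwards and springs back above the cover's bead. This point is fixed.
- cover: Grey plastic clip cover, loose, open side down on the bench: hollow box 66 (x) x 96 (y) x 46 mm high, walls 4 mm, about 150 g; on each short end a level round bead (8 mm thick, axis at y = +-49 mm, 12 mm above the lower edge). On top a grip rib. Origin: middle of the lower edge, z up.
- rib (a point): Middle of the cover's upright grip rib, 59 mm above the cover's lower edge: 20 mm thick (y), 50 mm long (x), 46 to 72 mm above the lower edge. Pressing: 15 mm above the seat the beads meet the catches; the push peaks at 5 to 10 N 11 to 14 mm up, drops at 8 mm as they snap through and pull it down; home at 0. Keep the push on the gasket above 5 N (own weight 1.5 N); 10 N is good.
- beaker_a: Bystander: glass beaker 60 mm wide, 72 mm high, between recorder and cover. Origin under its middle.
- beaker_b: Bystander: glass beaker 68 mm wide, 85 mm high, on the left. Origin under its middle.
- lamp: Bystander: lamp with a blue base 48 mm wide and a glass bulb, 102 mm high in all, standing on the right. Origin under its middle.
- tee_key: Bystander: steel T-shaped valve key lying near the robot, 88 by 62 mm, 12 mm high. Origin under its shank.
- spare_lid: Bystander: flat square grey lid with a round knob, 75 mm wide, 32 mm high, on the right. Not the cover. Origin under its middle.
- jar: Bystander: amber jar 52 mm wide, 75 mm high, on the left. Origin under its middle.
Things that resemble listed ones, but are neither listed nor needed, are in the scene too. Leave any pink, turquoise or yellow look-alike of the cover alone.

How it is judged:
On the way, in this order (a step that is already met when the one before it is completed fails the run):
1. the key is fully wound (value of joint key above 2.6 rad), for 0.2 s.
2. the cover is snapped home and still pressed down (z of cover in the frame of seat between -0.004 and 0.0025 m and horizontal distance between cover and seat below 0.005 m and angle between the y axis of cover and the y axis of seat, either way round below 0.08 rad and angle between cover's own z axis and vertical below 0.06 rad and contact force between cover and seat above 5 N and contact force between the fingers and cover above 3 N), for 0.5 s.
At the end, for the whole second after the job is handed in: Key at 2.5 rad or more; cover home on the gasket (2.5 mm in height, 5 mm sideways, 0.08 rad in yaw, 0.06 rad in tilt); gripper still on it with over 3 N and pressing it on the gasket with over 5 N through the last second (all of step 2 and value of joint key above 2.5 rad); the arm keeps its last pose, push and grip.
It fails at once if one of the bystanders is pushed away (30 mm) or tipped over (distance of any of beaker_a, beaker_b, lamp, tee_key, spare_lid, jar from where it was at the start of the episode above 0.03 m or angle between any of beaker_a, beaker_b, lamp, tee_key, spare_lid, jar's own z axis and vertical above 0.5 rad).
It also fails if it takes over 72 s, if anything falls off the work surface, if the arm or the gripper's body presses on something with over 40 N, if the wrist force passes 120 N, or if a joint passes its speed limit or range.

ROBOT

A 7-joint arm with a two-finger parallel gripper is mounted at the origin on the work surface. World frame = base frame: x ahead of the robot, y to its left, z up, the work surface at z = 0. Lengths are in m, angles in rad, forces in N, time in s.
With the tool pointing down it reaches from about 0.425 to 0.875 m from the base axis. Payload 8.4 kg.
Tool frame: the origin (TCP) lies midway between the tips of the shut fingers; the grasp point (between the pads) lies 19 mm behind it (arm.grip_point_offset is the distance from the TCP to the grasp point, in m); z points along the fingers, y is the line along which they close (so a half turn about z gives the same grasp; the last joint's range is limited). The gripper opens to 87 mm and grips with 3 to 60 N. Pads are 19 mm wide; open, the fingers measure 117 mm over their backs; the gripper's body (75 mm by 190 mm) begins 51 mm behind the grasp point.
Start: joints at [-1.218, 0.333, 0.04, 1.465, -0.013, 1.343, -0.059], TCP at [0.284, 0.585, 0.223] pointing down, gripper open.
Joint ranges: [-2.58, 2.58], [-0.38, 2.09], [-1.3, 1.39], [0.25, 2.4], [-1.5, 4.64], [0.08, 2.09], [-2.65, 2.65]. Speed limits (rad/s): [2.22, 2.22, 2.79, 2.79, 3.14, 3.14, 3.14].

INTERFACE

Orientations are given as a unit quaternion [w, x, y, z].
In Python, from station import arm gives the robot as it stands.
- The arm moves only by the tool step_arm, never from a script. Its argument "targets" is one flat list of numbers, 6 for each row, row after row: the shift along the tool's x, y, z scaled (see below), then the turn, a rotation vector about the tool's x, y, z scaled (see below). In form: [x, y, z, wx, wy, wz, x, y, z, wx, wy, wz, ...]. A call has 1 to 20 rows; each row is the pose to reach, as a shift and turn from the pose commanded when the call began, along the tool's axes at that moment; what a row does not reach only later rows make up. The controller multiplies each number of a shift by 20 cm and each number of a turn by 90 degrees. A row lasts 1/12 s, in which the tool goes at most 41.7 mm and 7.16 degrees, less where a joint would pass 70% of its speed; a pose out of reach is approached as far as the arm can. A call with a number of a shift or a turn outside -1 to 1 is refused whole. A call with a gripper value outside its range is refused whole. "fingers" is the closure, from 0 (fully open) to 1 (shut), set as the call begins (left out, the last holds). The fingers move at their own pace and stop on an object; "squeeze" is the grip in N (left out, the last holds). Time passes only in rows, so rows that repeat a pose let the fingers close. It gives the time, the measured TCP pose, the force, the opening and the grip force at its end, in the units of the state.
- arm.get_state(): the state, without advancing time (a new reading comes with each control period).
- arm.snapshot(name): name is "scene" or "side" or "wrist"; returns a dict with "pixels" (480x640x3 uint8, red, green, blue), "fx", "fy", "cx", "cy" (pixels), "R" (3x3) and "t" (3): a world point X has camera coordinates R X + t; the wrist camera has in their place "T_tool_cam" (4x4, takes a point from camera to tool coordinates, whose origin is the TCP and whose axes are the flange's). Camera axes: x right, y down, z forward; pixel columns grow to the right and rows downward; lengths in m; the calibration is good to about 2 mm. A picture is of the moment at which its call begins: read the wrist's pose just before it. There is no depth.
- arm.hand_in(): hands the job in; it is judged then, once.
The state is a dict: "time_s": time; "qpos": joint angles; "joint_velocities": joint speeds; "tau": joint torques, N m; "tcp_pos": TCP position; "ee_rot": TCP orientation; "ft_force": force on the tool from outside, world axes, zero at the start; "wrist_torque": the same for the moment, N m; "finger_gap": finger opening in m; "gripper_force": force on a finger pad.
Only numpy, scipy, OpenCV 4.12 (cv2) and the standard library are available. Lean on these libraries where they do the work, as an engineer would, in place of code of your own. Each camera call takes 0.05 s, during which the arm holds its last target. There are 200 camera calls.

## Working session

There is one attempt and no reset: what is moved stays moved. The work goes in short steps, Python scripts to look and compute and a tool call to move; the robot and the scene stay as the last step left them, time stands still between calls to the robot, and variables do not carry over. Pictures are saved under pics/ and viewed, at most 10 in all, crops included, and the job is handed in when it is done.

Besides the shell and the picture viewer there is one more tool, called by a JSON object that holds its "fn" and its "kwargs", one argument or row to a line. step_arm: Moves the arm, as the interface text tells. Its arguments: {"type":"object","properties":{"targets":{"type":"array"},"fingers":{"type":"number"},"squeeze":{"type":"number"}},"required":["targets"]}

```bash
ls; mkdir -p pics; python3 - <<'E'
from station import arm
import cv2
s=arm.get_state();print({k:(v if not hasattr(v,'round') else v) for k,v in s.items()}, arm.grip_point_offset)
for n in ("scene","side"):
    d=arm.snapshot(n);cv2.imwrite(f"pics/{n}0.png",cv2.cvtColor(d["pixels"],cv2.COLOR_RGB2BGR))
    print(n,d["fx"],d["cx"],d["R"],d["t"])
E
```

```text
pics
{'time_s': 0.0, 'qpos': array([-1.21818782,  0.33389802,  0.03986334,  1.46625282, -0.01336795,
        1.34329777, -0.05850187]), 'joint_velocities': array([ 4.40812231e-05,  7.95523623e-04,  2.33325249e-04,  7.96324825e-04,
       -2.86183814e-04,  1.84470316e-03, -5.05598160e-04]), 'tau': array([ 4.69900351e-04, -6.56375813e+01,  1.33553926e+00, -4.03797197e+01,
       -5.96647826e-02,  4.49040101e-02,  2.27109044e-04]), 'tcp_pos': array([0.28361541, 0.58434958, 0.2216765 ]), 'ee_rot': array([-1.11478517e-04,  2.23988498e-01,  9.74591463e-01, -7.87459843e-04]), 'ft_force': array([ 0.08402363, -0.01733449,  0.51596191]), 'wrist_torque': array([-0.0076058 ,  0.03425262, -0.01254813]), 'gripper_force': 0.0, 'finger_gap': 0.08717801232710573} 0.0187
scene 444.69810388056123 323.33391721289007 [[-0.680539    0.73261541  0.0118882 ]
 [ 0.58551735  0.55350809 -0.59228222]
 [-0.4404953  -0.3961104  -0.80564288]] [ 0.30907533 -0.22681927  1.25534026]
side 501.50340469133414 305.1053245306202 [[ 0.92264672 -0.385211    0.01831713]
 [-0.29133334 -0.72734027 -0.62137028]
 [ 0.25268145  0.56796886 -0.78330292]] [-0.42384712  0.16151461  1.25490963]
```

View pics/scene0.png

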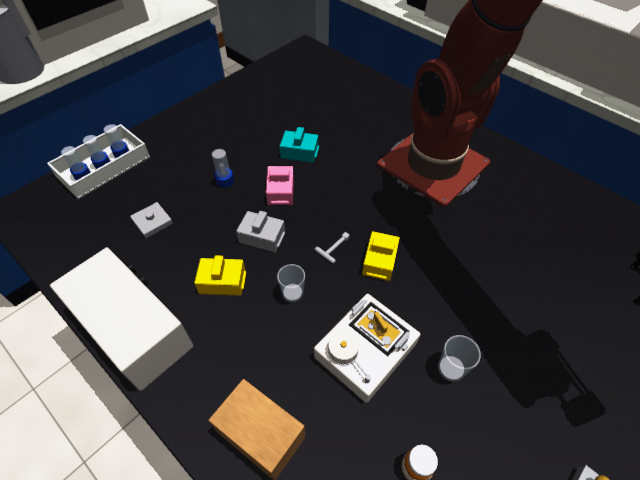

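View pics/side0.png

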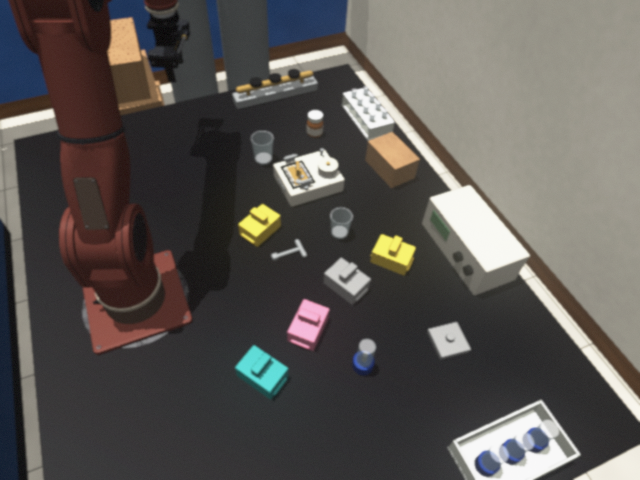

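The scene view shows the recorder near (367,345) with its key at about (380,325), and the grey cover near (261,230) with its rib top at about (260,220). In the side view the recorder is at (308,175), the key at about (298,174) and the cover at (348,280).

```bash
cat > h.py <<'E'
import numpy as np, cv2
from scipy.spatial.transform import Rotation as Rn
from station import arm
def rot(q): return Rn.from_quat(np.roll(q,-1))
def snap(n,save=None):
    s=arm.get_state(); d=arm.snapshot(n)
    if n=="wrist":
        T=np.eye(4);T[:3,:3]=rot(s["ee_rot"]).as_matrix();T[:3,3]=s["tcp_pos"]
        C=np.linalg.inv(T@d["T_tool_cam"]); d["R"],d["t"]=C[:3,:3],C[:3,3]
    if save: cv2.imwrite(f"pics/{save}.png",cv2.cvtColor(d["pixels"],cv2.COLOR_RGB2BGR)); np.savez(f"pics/{save}.npz",**{k:v for k,v in d.items()})
    return d
def ray(d,p):
    c=-d["R"].T@d["t"]; v=d["R"].T@np.array([(p[0]-d["cx"])/d["fx"],(p[1]-d["cy"])/d["fy"],1]); return c,v/np.linalg.norm(v)
def onz(d,p,z): c,v=ray(d,p); return c+v*(z-c[2])/v[2]
def tri(ds,ps):
    A=np.zeros((3,3));b=np.zeros(3)
    for d,p in zip(ds,ps):
        c,v=ray(d,p);P=np.eye(3)-np.outer(v,v);A+=P;b+=P@c
    return np.linalg.solve(A,b)
def goto(tcp,yaw):
    """shift & turn in call units to a tool-down pose; yaw = world angle of the tool's y (mod pi)"""
    s=arm.get_state();R=rot(s["ee_rot"]); M=R.as_matrix()
    sh=M.T@(np.array(tcp)-s["tcp_pos"])
    best=None
    for k in (0,np.pi):
        y=np.array([np.cos(yaw+k),np.sin(yaw+k),0]);z=np.array([0,0,-1.]);x=np.cross(y,z)
        r=(R.inv()*Rn.from_matrix(np.c_[x,y,z])).as_rotvec()
        if best is None or np.linalg.norm(r)<np.linalg.norm(best): best=r
    print("shift",np.round(sh/.2,4),"turn",np.round(best/(np.pi/2),4),"q7",s["qpos"][6].round(3))
E
python3 - <<'E'
from h import *
a=snap("scene","s1");b=snap("side","s2")
print("key",onz(a,(380,323),.089),onz(b,(298,173),.089),tri([a,b],[(380,323),(298,173)]))
print("rib",onz(a,(260,219),.072),onz(b,(348,270),.072),tri([a,b],[(260,219),(348,270)]))
s=arm.get_state();print(rot(s["ee_rot"]).as_matrix()); print(arm.snapshot("wrist")["T_tool_cam"])
for n,p in dict(beaker_a=(291,295),beaker_b=(455,372),jar=(418,470)).items(): print(n,onz(a,p,0))
E
```

```text
key [0.53134709 0.22024342 0.089     ] [0.51248785 0.18362025 0.089     ] [0.52119727 0.21233708 0.06112632]
rib [ 0.50665467 -0.15361135  0.072     ] [ 0.50603155 -0.15926535  0.072     ] [ 0.50617609 -0.15658441  0.06873082]
[[-8.99644395e-01  4.36623184e-01 -3.96739642e-04]
 [ 4.36623358e-01  8.99643855e-01 -9.88457981e-04]
 [-7.46592907e-05 -1.06248648e-03 -9.99999433e-01]]
[[ 2.73473951e-04 -9.64202204e-01 -2.65167936e-01  7.27646200e-02]
 [ 9.99999704e-01  4.54368679e-04 -6.20849619e-04  2.21342628e-04]
 [ 7.19108576e-04 -2.65167688e-01  9.64202043e-01 -1.61387693e-01]
 [ 0.00000000e+00  0.00000000e+00  0.00000000e+00  1.00000000e+00]]
beaker_a [0.5729302  0.01122519 0.        ]
beaker_b [0.47124673 0.37868932 0.        ]
jar [0.66866845 0.42905439 0.        ]
```

{"fn": "step_arm", "kwargs": {
  "targets": [-0.95, -0.57, -0.05, 0, 0, 0, -0.95, -0.57, -0.05, 0, 0, 0, -0.95, -0.57, -0.05, 0, 0, 0, -0.95, -0.57, -0.05, 0, 0, 0, -0.95, -0.57, -0.05, 0, 0, 0, -0.95, -0.57, -0.05, 0, 0, 0, -0.95, -0.57, -0.05, 0, 0, 0],
  "fingers": 0
}}

```text
time_s: 0.83
tcp_pos: [0.4085, 0.3948, 0.2332]
ee_rot: [0.001, 0.228, 0.974, -0.0]
ft_force: [0.2, 0.5, -0.4]
finger_gap: 0.0869
gripper_force: 0.0
```

{"fn": "step_arm", "kwargs": {
  "targets": [-0.95, -0.57, -0.05, 0, 0, 0, -0.95, -0.57, -0.05, 0, 0, 0, -0.95, -0.57, -0.05, 0, 0, 0, -0.95, -0.57, -0.05, 0, 0, 0, -0.95, -0.57, -0.05, 0, 0, 0, -0.95, -0.57, -0.05, 0, 0, 0, -0.95, -0.57, -0.05, 0, 0, 0, -0.95, -0.57, -0.05, 0, 0, 0]
}}

```text
time_s: 1.5
tcp_pos: [0.5261, 0.214, 0.2424]
ee_rot: [-0.0, 0.224, 0.974, 0.0]
ft_force: [-0.4, -0.5, -0.4]
finger_gap: 0.0867
gripper_force: 0.0
```

```bash
python3 - <<'E'
from h import *
s=arm.get_state();print(s["tcp_pos"],s["ee_rot"],s["qpos"],s["time_s"])
snap("wrist","w1")
E
```

```text
[0.52612177 0.21402502 0.24239104] [-2.10248478e-04  2.24440555e-01  9.74487757e-01  7.39210900e-05] [-0.73974024  0.15520879  0.31089452  1.65412393 -0.04898014  1.3400995
  0.69692748] 1.5
```

View pics/w1.png

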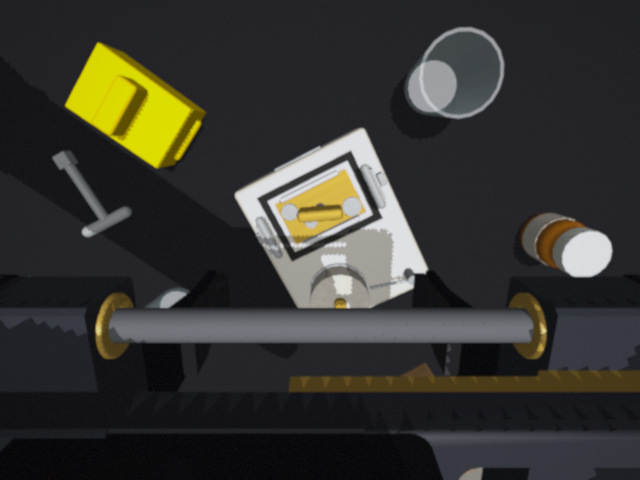

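The wrist view shows the recorder at the upper middle. The black gasket has corners near (232,212), (345,152), (382,215) and (294,259), the wing is at (320,213), and the catches are at (270,237) and (373,187). The drum is below at (340,285), so recorder +x points down and +y points to the right and up.

{"fn": "step_arm", "kwargs": {
  "targets": [-0.05, 0.25, 0.2, 0, 0, 0, -0.05, 0.25, 0.2, 0, 0, 0, -0.05, 0.25, 0.2, 0, 0, 0, -0.05, 0.25, 0.2, 0, 0, 0, -0.05, 0.25, 0.2, 0, 0, 0]
}}

```text
time_s: 1.97
tcp_pos: [0.5562, 0.2554, 0.2027]
ee_rot: [-0.0, 0.223, 0.975, -0.0]
ft_force: [-0.4, -1.2, 0.8]
finger_gap: 0.0873
gripper_force: 0.0
```

```bash
cat > m.py <<'E'
from h import *
def load(n): return dict(np.load(f"pics/{n}.npz"))
def gasket(d,seed):
    """black frame inside the cream case: outer min-area rectangle on z=.053"""
    im=d["pixels"].astype(int);h=cv2.cvtColor(d["pixels"],cv2.COLOR_RGB2HSV)
    dark=(im.max(2)<60).astype(np.uint8)
    n,lab,st,ce=cv2.connectedComponentsWithStats(dark)
    out=[]
    for i in range(1,n):
        x,y,w,hh,a=st[i]
        if a>300 and x<seed[0]<x+w and y<seed[1]<y+hh and w<350 and hh<350: out.append((a,i))
    i=max(out)[1]
    c=max(cv2.findContours((lab==i).astype(np.uint8),cv2.RETR_EXTERNAL,cv2.CHAIN_APPROX_NONE)[0],key=cv2.contourArea)[:,0]
    w=np.array([onz(d,p,.053)[:2] for p in c],np.float32)
    return cv2.minAreaRect(w),c
E
python3 - <<'E'
from m import *
snap("wrist","w2")
for n,s in (("w1",(320,213)),("w2",None)):
    d=load(n)
    if s is None:
        X=onz(load("w1"),(320,213),.08); p=d["R"]@X+d["t"]; s=p[:2]/p[2]*d["fx"]+[d["cx"],d["cy"]]; print(X,s)
    try: print(n,gasket(d,s)[0])
    except Exception as e: print(n,e)
d=load("w1");e=load("w2");
A=cv2.resize(d["pixels"][120:320,220:440],None,fx=1.8,fy=1.8,interpolation=cv2.INTER_CUBIC);x,y=s.astype(int)
x0=max(x-110,0);y0=max(y-100,0);print(x0,y0)
B=cv2.resize(e["pixels"][y0:y0+200,x0:x0+220],None,fx=1.8,fy=1.8,interpolation=cv2.INTER_CUBIC)
cv2.imwrite("pics/c1.png",cv2.cvtColor(np.hstack([A,B]),cv2.COLOR_RGB2BGR))
E
```

```text
w1 ((0.5227097868919373, 0.21538817882537842), (0.06907566636800766, 0.09800514578819275), 0.4539825916290283)
[0.52201622 0.2154268  0.08      ] [255.55813481 212.04409442]
w2 ((0.5228127837181091, 0.2147861123085022), (0.06922651082277298, 0.09725378453731537), 0.6527930498123169)
145 112
```

View pics/c1.png

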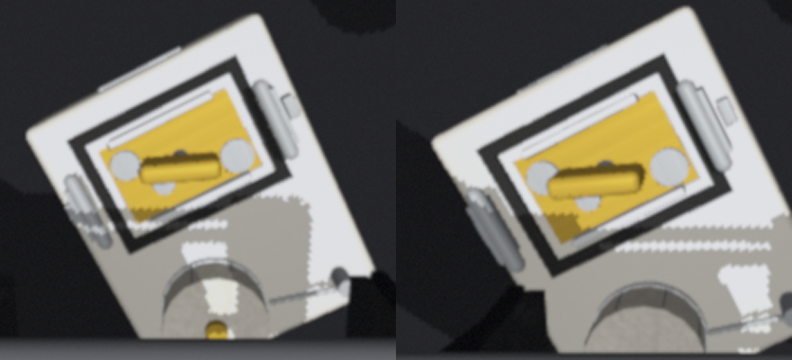

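Both crops show the gasket frame and the brass wing. In the left crop the wing midline runs about (140,170) to (220,165), and in the right crop (548,183) to (642,178). It is turned roughly 22° clockwise from the gasket's long axis.

```bash
python3 - <<'E'
from m import *
d=load("w1");e=load("w2")
f=lambda p:(p[0]/1.8+220,p[1]/1.8+120); g=lambda p:((p[0]-396)/1.8+145,p[1]/1.8+112)
P=[(140,170),(220,165)];Q=[(548,183),(642,178)]
for a,b in zip(P,Q): print(onz(d,f(a),.086),onz(e,g(b),.086),tri([d,e],[f(a),g(b)]))
for D,pp,h in ((d,P,f),(e,Q,g)):
    a,b=[onz(D,h(p),.086) for p in pp]; v=b-a; print("wing yaw from +y, clockwise:",np.arctan2(v[0],v[1]),"len",np.linalg.norm(v),"mid",(a+b)/2)
# gasket edge direction, two-view height of gasket corners
r=[gasket(d,(320,213)),gasket(e,(255,212))]
cs=[]
for (rect,c),D in zip(r,(d,e)):
    B=cv2.boxPoints(rect); 
    px=[]
    for X in B:
        p=D["R"]@np.array([*X,.053])+D["t"];px.append(p[:2]/p[2]*[D["fx"],D["fy"]]+[D["cx"],D["cy"]])
    cs.append((B,px))
for X,p,q in zip(cs[0][0],cs[0][1],cs[1][1]): print("corner",X,tri([d,e],[p,q]))
goto([.5225,.2150,.08-.0187],np.pi*0)
E
```

```text
[0.51354246 0.19793675 0.086     ] [0.51378557 0.1983301  0.086     ] [0.51396937 0.19755507 0.08354243]
[0.52829665 0.23396908 0.086     ] [0.52923197 0.23533931 0.086     ] [0.53049858 0.23354491 0.07610372]
wing yaw from +y, clockwise: 0.38864419741520556 len 0.03893603805424575 mid [0.52091956 0.21595292 0.086     ]
wing yaw from +y, clockwise: 0.39538727652312916 len 0.04010328359226781 mid [0.52150877 0.2168347  0.086     ]
corner [0.48778477 0.26411557] [0.48750554 0.26364939 0.05934347]
corner [0.4885613  0.16611348] [0.48862034 0.16628003 0.05409014]
corner [0.55763483 0.16666079] [0.55787031 0.16653524 0.05274632]
corner [0.5568583  0.26466286] [0.5555387  0.26429664 0.05845952]
shift [ 0.0666 -0.2538  0.7095] turn [ 4.00e-04 -0.00e+00  7.13e-01] q7 0.685
```

{"fn": "step_arm", "kwargs": {
  "targets": [0.066, -0.253, 0.3, 0, 0, -0.12, 0.066, -0.253, 0.3, 0, 0, -0.24, 0.066, -0.253, 0.3, 0, 0, -0.36, 0.066, -0.253, 0.3, 0, 0, -0.48, 0.066, -0.253, 0.3, 0, 0, -0.6, 0.066, -0.253, 0.3, 0, 0, -0.72, 0.066, -0.253, 0.3, 0, 0, -0.84, 0.066, -0.253, 0.3, 0, 0, -0.96, 0.066, -0.253, 0.3, 0, 0, -0.98, 0.066, -0.253, 0.3, 0, 0, -0.98, 0.066, -0.253, 0.3, 0, 0, -0.98, 0.066, -0.253, 0.3, 0, 0, -0.98, 0.066, -0.253, 0.3, 0, 0, -0.98, 0.066, -0.253, 0.3, 0, 0, -0.98, 0.066, -0.253, 0.3, 0, 0, -0.98],
  "fingers": 0.58
}}

```text
time_s: 3.27
tcp_pos: [0.5231, 0.2145, 0.1435]
ee_rot: [0.001, -0.516, 0.856, -0.0]
ft_force: [0.7, 0.4, -0.3]
finger_gap: 0.0367
gripper_force: 0.0
```

```bash
python3 - <<'E'
from h import *
s=arm.get_state();print(s["tcp_pos"],s["qpos"],s["finger_gap"],s["ft_force"])
goto([.5224,.2151,.065],-.392)
E
```

```text
[0.52309263 0.2144697  0.14352868] [-0.58079967  0.21643743  0.12931134  1.78280149 -0.03053765  1.14282668
  2.21430635] 0.036731751571853 [ 0.7143559   0.36380088 -0.26298847]
shift [-0.0007  0.0048  0.3926] turn [-0.0005  0.0008 -0.0595] q7 2.214
```

{"fn": "step_arm", "kwargs": {
  "targets": [0, 0.005, 0.15, 0, 0, -0.06, 0, 0.005, 0.3, 0, 0, -0.06, 0, 0.005, 0.392, 0, 0, -0.06, 0, 0.005, 0.392, 0, 0, -0.06, 0, 0.005, 0.392, 0, 0, -0.06]
}}

```text
time_s: 3.68
tcp_pos: [0.5218, 0.2148, 0.064]
ee_rot: [-0.0, -0.556, 0.831, -0.0]
ft_force: [0.3, 0.2, 0.2]
finger_gap: 0.0364
gripper_force: 0.0
```

{"fn": "step_arm", "kwargs": {
  "targets": [0, 0, 0, 0, 0, 0, 0, 0, 0, 0, 0, 0, 0, 0, 0, 0, 0, 0, 0, 0, 0, 0, 0, 0, 0, 0, 0, 0, 0, 0, 0, 0, 0, 0, 0, 0],
  "fingers": 1,
  "squeeze": 40
}}

```text
time_s: 4.18
tcp_pos: [0.523, 0.2147, 0.0646]
ee_rot: [0.001, -0.557, 0.831, -0.0]
ft_force: [2.6, -1.5, -0.4]
finger_gap: 0.0095
gripper_force: 40.0
```

```bash
python3 - <<'E'
from h import *
s=arm.get_state();print(s["tcp_pos"],s["qpos"],s["finger_gap"],s["ft_force"],s["wrist_torque"],s["gripper_force"])
goto([.5224,.2151,.065],-.392)
E
```

```text
[0.52301919 0.21473724 0.06463234] [-0.56630768  0.29869399  0.11372104  1.85746486 -0.03918269  0.9859481
  2.31605842] 0.009514436084787213 [ 2.59540664 -1.48243217 -0.44528442] [-0.07596859 -0.56022806  0.01174446] 39.99957715161145
shift [-0.0005  0.0035 -0.0018] turn [-0.001   0.0005  0.0016] q7 2.316
```

{"fn": "step_arm", "kwargs": {
  "targets": [0, 0, 0, 0, 0, 0.07, 0, 0, 0, 0, 0, 0.14, 0, 0, 0, 0, 0, 0.21, 0, 0, 0, 0, 0, 0.28, 0, 0, 0, 0, 0, 0.35, 0, 0, 0, 0, 0, 0.42, 0, 0, 0, 0, 0, 0.49, 0, 0, 0, 0, 0, 0.56, 0, 0, 0, 0, 0, 0.56, 0, 0, 0, 0, 0, 0.56, 0, 0, 0, 0, 0, 0.56]
}}

```text
time_s: 5.1
tcp_pos: [0.523, 0.2148, 0.0646]
ee_rot: [0.001, -0.152, 0.988, -0.0]
ft_force: [5.5, -2.3, 2.2]
finger_gap: 0.0099
gripper_force: 40.0
```

```bash
python3 - <<'E'
from h import *
s=arm.get_state();print(s["tcp_pos"],s["qpos"],s["finger_gap"],s["ft_force"],s["wrist_torque"],s["gripper_force"])
y=rot(s["ee_rot"]).as_matrix()[:,1];print("yaw",np.arctan2(y[1],y[0]))
E
```

```text
[0.52297189 0.21482607 0.06462884] [-0.68135889  0.30213262  0.24844664  1.86329547 -0.0872587   0.9851327
  1.48053757] 0.009850296443038668 [ 5.46388204 -2.27321718  2.20465165] [-0.31590992 -1.03744297 -0.00264361] 40.00017539598048
yaw 1.876069267828446
```

{"fn": "step_arm", "kwargs": {
  "targets": [0, 0, 0, 0, 0, 0.07, 0, 0, 0, 0, 0, 0.14, 0, 0, 0, 0, 0, 0.21, 0, 0, 0, 0, 0, 0.28, 0, 0, 0, 0, 0, 0.35, 0, 0, 0, 0, 0, 0.42, 0, 0, 0, 0, 0, 0.49, 0, 0, 0, 0, 0, 0.56, 0, 0, 0, 0, 0, 0.56, 0, 0, 0, 0, 0, 0.56]
}}

```text
time_s: 5.93
tcp_pos: [0.523, 0.2149, 0.0646]
ee_rot: [0.001, 0.284, 0.959, 0.0]
ft_force: [4.7, -2.4, 1.8]
finger_gap: 0.0098
gripper_force: 40.0
```

{"fn": "step_arm", "kwargs": {
  "targets": [0, 0, 0, 0, 0, 0.07, 0, 0, 0, 0, 0, 0.14, 0, 0, 0, 0, 0, 0.21, 0, 0, 0, 0, 0, 0.28, 0, 0, 0, 0, 0, 0.35, 0, 0, 0, 0, 0, 0.42, 0, 0, 0, 0, 0, 0.48, 0, 0, 0, 0, 0, 0.48, 0, 0, 0, 0, 0, 0.48, 0, 0, 0, 0, 0, 0.48]
}}

```text
time_s: 6.77
tcp_pos: [0.523, 0.2149, 0.0646]
ee_rot: [0.001, 0.617, 0.787, 0.001]
ft_force: [4.2, -1.3, 2.5]
finger_gap: 0.01
gripper_force: 40.0
```

```bash
python3 - <<'E'
from h import *
s=arm.get_state();print(s["tcp_pos"],s["qpos"],s["finger_gap"],s["ft_force"],s["wrist_torque"],s["gripper_force"])
y=rot(s["ee_rot"]).as_matrix()[:,1];print("yaw",np.arctan2(y[1],y[0]))
E
```

```text
[0.52303935 0.21494131 0.06461158] [-0.90889002  0.32583836  0.52007252  1.87431298 -0.19107722  0.98876852
 -0.06426819] 0.009954023496672766 [ 4.18006573 -1.33395605  2.46245103] [-0.55325474 -1.11467908 -0.06669919] 40.000552791170776
yaw 0.2418766672243746
```

{"fn": "step_arm", "kwargs": {
  "targets": [0, 0, 0, 0, 0, 0, 0, 0, 0, 0, 0, 0, 0, 0, 0, 0, 0, 0, 0, 0, 0, 0, 0, 0, 0, 0, -0.2, 0, 0, 0, 0, 0, -0.4, 0, 0, 0, 0, 0, -0.6, 0, 0, 0, 0, 0, -0.75, 0, 0, 0, 0, 0, -0.75, 0, 0, 0, 0, 0, -0.75, 0, 0, 0],
  "fingers": 0.58
}}

```text
time_s: 7.6
tcp_pos: [0.5227, 0.2157, 0.216]
ee_rot: [0.0, 0.617, 0.787, 0.002]
ft_force: [0.1, 1.2, -1.7]
finger_gap: 0.0365
gripper_force: 0.0
```

```bash
python3 - <<'E'
from h import *
s=arm.get_state();print(s["tcp_pos"],s["qpos"],s["finger_gap"],s["ft_force"],s["time_s"])
snap("wrist","w3")
# cover yaw estimate from scene views: grey mask hull
for n in ("s1","s2"):
    d=dict(np.load(f"pics/{n}.npz"));h=cv2.cvtColor(d["pixels"],cv2.COLOR_RGB2HSV)
    c0=(261,230) if n=="s1" else (348,280)
    m=((h[...,1]<50)&(h[...,2]>70)).astype(np.uint8);k,lab,st,ce=cv2.connectedComponentsWithStats(m);i=lab[c0[1],c0[0]];print(n,i,st[i])
goto([.506,-.157,.20],0)
E
```

```text
[0.5227239  0.21565627 0.21595785] [-0.95751025  0.17084863  0.55389153  1.71096799 -0.09461374  1.2829908
 -0.14332801] 0.036525699512541684 [ 0.11970162  1.1992718  -1.74881852] 7.6
s1 46 [236 210  48  33 926]
s2 53 [ 324  257   48   47 1356]
shift [-1.7892 -0.5197  0.07  ] turn [ 1.000e-04 -4.000e-04  1.529e-01] q7 -0.143
```

View pics/w3.png

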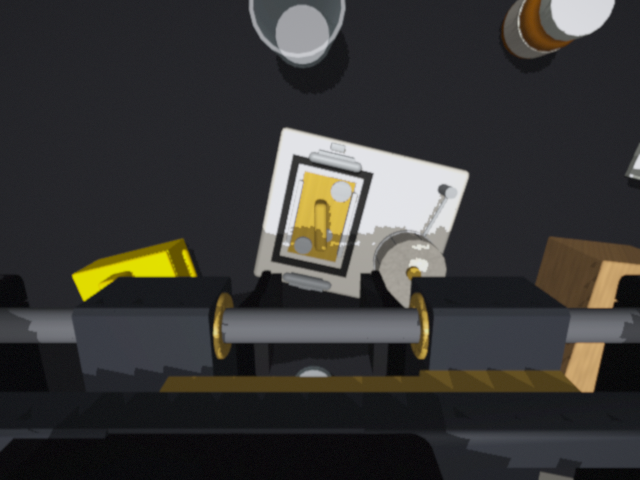

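The wing at (321,225) now lies about 14° the other side of the gasket's long axis, so the key is at about 2.9. It is wound, and I'm going to the cover next.

{"fn": "step_arm", "kwargs": {
  "targets": [-0.9, -0.26, -0.1, 0, 0, 0, -0.9, -0.26, -0.1, 0, 0, 0, -0.9, -0.26, -0.1, 0, 0, 0, -0.9, -0.26, -0.1, 0, 0, 0, -0.9, -0.26, -0.1, 0, 0, 0, -0.9, -0.26, -0.1, 0, 0, 0],
  "fingers": 0
}}

```text
time_s: 8.15
tcp_pos: [0.5133, 0.0217, 0.2335]
ee_rot: [-0.0, 0.621, 0.784, -0.001]
ft_force: [-0.1, -0.3, 0.8]
finger_gap: 0.0685
gripper_force: 0.0
```

{"fn": "step_arm", "kwargs": {
  "targets": [-0.89, -0.26, 0.1, 0, 0, 0, -0.89, -0.26, 0.1, 0, 0, 0, -0.89, -0.26, 0.1, 0, 0, 0, -0.89, -0.26, 0.1, 0, 0, 0, -0.89, -0.26, 0.1, 0, 0, 0, -0.89, -0.26, 0.1, 0, 0, 0, -0.89, -0.26, 0.1, 0, 0, 0, -0.89, -0.26, 0.1, 0, 0, 0]
}}

```text
time_s: 8.82
tcp_pos: [0.5056, -0.156, 0.2131]
ee_rot: [-0.001, 0.617, 0.787, -0.001]
ft_force: [-0.1, 0.6, 0.5]
finger_gap: 0.087
gripper_force: 0.0
```

```bash
python3 - <<'E'
from h import *
s=arm.get_state();print(s["tcp_pos"],s["qpos"],s["finger_gap"],s["ft_force"],s["time_s"])
snap("wrist","w4")
E
```

```text
[ 0.50564971 -0.15598697  0.21308275] [-0.57449339  0.10311948  0.8553685   1.8033428  -0.08100657  1.27343879
  0.54272061] 0.08700819336922837 [-0.08986135  0.56726139  0.50907552] 8.8167
```

View pics/w4.png

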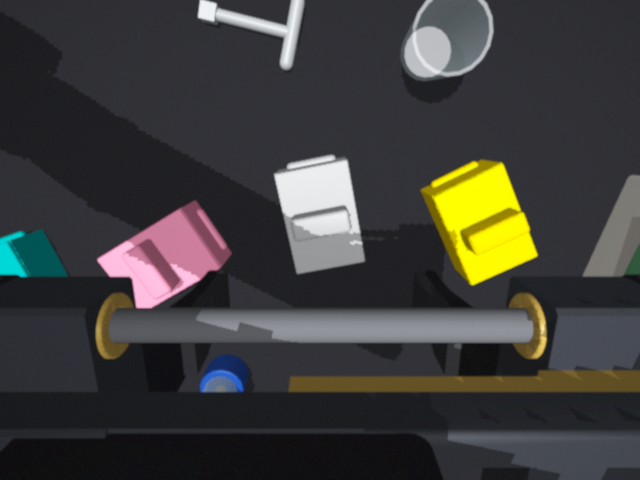

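The grey cover's top face has corners near (275,172), (347,158), (364,262) and (297,273), and its rib spans about (292,220) to (350,215). A beaker is at upper right and the yellow and pink look-alikes stand either side.

{"fn": "step_arm", "kwargs": {
  "targets": [0, 0.2, 0.15, 0, 0, 0, 0, 0.2, 0.15, 0, 0, 0, 0, 0.2, 0.15, 0, 0, 0, 0, 0.2, 0.15, 0, 0, 0, 0, 0.2, 0.15, 0, 0, 0]
}}

```text
time_s: 9.28
tcp_pos: [0.5444, -0.1479, 0.1845]
ee_rot: [-0.0, 0.618, 0.787, -0.0]
ft_force: [0.8, -0.4, -0.4]
finger_gap: 0.087
gripper_force: 0.0
```

```bash
python3 - <<'E'
from m import *
snap("wrist","w5")
d=load("w4");e=load("w5")
X=onz(d,(320,218),.06);p=e["R"]@X+e["t"];s=(p[:2]/p[2]*e["fx"]+[e["cx"],e["cy"]]).astype(int);print(X,s)
cr=[]
for D,(x,y) in ((d,(320,218)),(e,s)):
    x0,y0=max(x-80,0),max(y-75,0);print("origin",x0,y0)
    cr.append(cv2.resize(D["pixels"][y0:y0+150,x0:x0+160],(400,375),interpolation=cv2.INTER_CUBIC))
    im=D["pixels"];h=cv2.cvtColor(im,cv2.COLOR_RGB2HSV)
    m=((h[...,1]<45)&(h[...,2]>85)).astype(np.uint8);k,lab,st,ce=cv2.connectedComponentsWithStats(m)
    i=np.bincount(lab[y-25:y+25,x-15:x+15][m[y-25:y+25,x-15:x+15]>0]).argmax();print(st[i])
    c=max(cv2.findContours((lab==i).astype(np.uint8),cv2.RETR_EXTERNAL,cv2.CHAIN_APPROX_NONE)[0],key=cv2.contourArea)[:,0]
    print(cv2.minAreaRect(np.array([onz(D,p,.046)[:2] for p in c],np.float32)))
cv2.imwrite("pics/c2.png",cv2.cvtColor(np.hstack(cr),cv2.COLOR_RGB2BGR))
E
```

```text
[ 0.5042152  -0.15452177  0.06      ] [269 224]
origin 240 143
[ 273  154   92  120 8102]
((0.5041084885597229, -0.15510307252407074), (0.0671556368470192, 0.10333380848169327), 25.057689666748047)
origin 189 149
[ 221  154  102  131 9604]
((0.5052875280380249, -0.1548692286014557), (0.06782719492912292, 0.10264698415994644), 24.722501754760742)
```

View pics/c2.png

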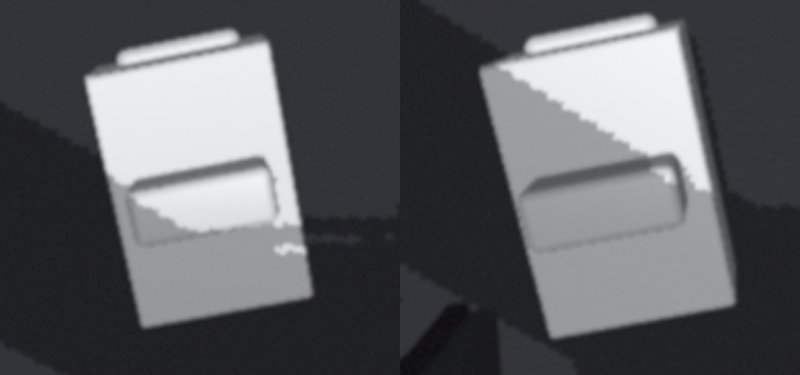

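The crops show the cover's top-face corners (left: (86,77), (268,40), (313,296), (142,327)) and the rib's top-face corners (left: (131,192), (268,167), (277,219), (143,244)). I'll triangulate them next.

```bash
python3 - <<'E'
from m import *
d=load("w4");e=load("w5")
f=lambda p:(p[0]/2.5+240,p[1]/2.5+143);g=lambda p:((p[0]-400)/2.5+189,p[1]/2.5+149)
def run(A,B,z):
    W=np.array([tri([d,e],[f(a),g(b)]) for a,b in zip(A,B)]);print(W.round(4),"mean",W.mean(0).round(4))
    Z=[np.array([onz(D,h(a),z) for a in P]) for D,h,P in ((d,f,A),(e,g,B))]
    for q in Z:
        s1=q[1]-q[0]+q[2]-q[3];print(" plane mean",q.mean(0).round(4),"x-dir yaw",np.arctan2(s1[1],s1[0]).round(4),"sizes",(np.linalg.norm(s1)/2).round(4),(np.linalg.norm(q[3]-q[0]+q[2]-q[1])/2).round(4))
run([(86,77),(268,40),(313,296),(142,327)],[(480,67),(680,24),(735,305),(552,338)],.046)
run([(131,192),(268,167),(277,219),(143,244)],[(523,193),(672,165),(684,224),(536,250)],.072)
goto([.5045,-.1565,.14],0)
E
```

```text
[[ 0.4562 -0.129   0.0428]
 [ 0.5161 -0.101   0.036 ]
 [ 0.5561 -0.1881  0.0456]
 [ 0.4966 -0.2173  0.0413]] mean [ 0.5062 -0.1588  0.0414]
 plane mean [ 0.5061 -0.1582  0.046 ] x-dir yaw 0.4354 sizes 0.0652 0.0957
 plane mean [ 0.5066 -0.1579  0.046 ] x-dir yaw 0.4387 sizes 0.0654 0.0961
[[ 0.4814 -0.16    0.0674]
 [ 0.5243 -0.1403  0.0679]
 [ 0.532  -0.1572  0.0687]
 [ 0.4895 -0.1754  0.0726]] mean [ 0.5068 -0.1582  0.0692]
 plane mean [ 0.5066 -0.1576  0.072 ] x-dir yaw 0.4291 sizes 0.0463 0.0183
 plane mean [ 0.507  -0.1574  0.072 ] x-dir yaw 0.4247 sizes 0.0465 0.0186
shift [ 0.0063 -0.2039  0.2241] turn [ 4.000e-04 -1.000e-04  1.523e-01] q7 0.596
```

```bash
python3 - <<'E'
from h import *
goto([.5065,-.158,.11],.437-np.pi/2)
E
```

```text
shift [-0.0034 -0.1961  0.3741] turn [ 3.00e-04 -3.00e-04  8.74e-01] q7 0.596
```

{"fn": "step_arm", "kwargs": {
  "targets": [-0.003, -0.196, 0.1, 0, 0, 0.08, -0.003, -0.196, 0.2, 0, 0, 0.16, -0.003, -0.196, 0.3, 0, 0, 0.24, -0.003, -0.196, 0.374, 0, 0, 0.32, -0.003, -0.196, 0.374, 0, 0, 0.4, -0.003, -0.196, 0.374, 0, 0, 0.48, -0.003, -0.196, 0.374, 0, 0, 0.56, -0.003, -0.196, 0.374, 0, 0, 0.64, -0.003, -0.196, 0.374, 0, 0, 0.72, -0.003, -0.196, 0.374, 0, 0, 0.8, -0.003, -0.196, 0.374, 0, 0, 0.874, -0.003, -0.196, 0.374, 0, 0, 0.874, -0.003, -0.196, 0.374, 0, 0, 0.874, -0.003, -0.196, 0.374, 0, 0, 0.874],
  "fingers": 0.4
}}

```text
time_s: 10.5
tcp_pos: [0.5068, -0.1577, 0.1097]
ee_rot: [-0.0, 0.976, 0.219, 0.0]
ft_force: [-0.6, 0.2, -0.6]
finger_gap: 0.0523
gripper_force: 0.0
```

```bash
python3 - <<'E'
from h import *
s=arm.get_state();print(s["tcp_pos"],s["qpos"],s["finger_gap"],s["ft_force"],s["time_s"])
goto([.5065,-.158,.049],.437-np.pi/2)
E
```

```text
[ 0.5067847  -0.15774578  0.10973317] [-0.71957327  0.31736058  1.10549161  1.93156714 -0.32173876  1.08535511
 -0.61022877] 0.05230649693450468 [-0.58368546  0.19787953 -0.60261025] 10.5
shift [-0.0021  0.0006  0.3037] turn [-0.0002 -0.0006  0.0028] q7 -0.61
```

{"fn": "step_arm", "kwargs": {
  "targets": [-0.002, 0, 0.15, 0, 0, 0, -0.002, 0, 0.25, 0, 0, 0, -0.002, 0, 0.303, 0, 0, 0.003, -0.002, 0, 0.303, 0, 0, 0.003, -0.002, 0, 0.303, 0, 0, 0.003]
}}

```text
time_s: 10.92
tcp_pos: [0.5063, -0.1584, 0.0488]
ee_rot: [0.0, 0.977, 0.215, -0.0]
ft_force: [0.2, -0.7, 1.1]
finger_gap: 0.0523
gripper_force: 0.0
```

{"fn": "step_arm", "kwargs": {
  "targets": [0, 0, 0, 0, 0, 0, 0, 0, 0, 0, 0, 0, 0, 0, 0, 0, 0, 0, 0, 0, 0, 0, 0, 0, 0, 0, 0, 0, 0, 0, 0, 0, 0, 0, 0, 0, 0, 0, 0, 0, 0, 0],
  "fingers": 1,
  "squeeze": 50
}}

```text
time_s: 11.5
tcp_pos: [0.5066, -0.158, 0.0489]
ee_rot: [0.0, 0.977, 0.215, 0.0]
ft_force: [-0.5, -0.0, 0.8]
finger_gap: 0.0196
gripper_force: 50.0
```

```bash
python3 - <<'E'
from h import *
s=arm.get_state();print(s["tcp_pos"],s["finger_gap"],s["ft_force"],s["wrist_torque"],s["gripper_force"])
E
```

```text
[ 0.50658391 -0.15796448  0.04890332] 0.019579073924813097 [-0.48887771 -0.0345894   0.79352333] [0.00555264 0.21737762 0.00079633] 49.9998867418617
```

{"fn": "step_arm", "kwargs": {
  "targets": [0, 0, -0.1, 0, 0, 0, 0, 0, -0.25, 0, 0, 0, 0, 0, -0.45, 0, 0, 0, 0, 0, -0.65, 0, 0, 0, 0, 0, -0.8, 0, 0, 0, 0, 0, -0.8, 0, 0, 0, 0, 0, -0.8, 0, 0, 0]
}}

```text
time_s: 12.08
tcp_pos: [0.5073, -0.1578, 0.2099]
ee_rot: [-0.0, 0.977, 0.215, 0.002]
ft_force: [-0.3, 0.2, -2.4]
finger_gap: 0.0198
gripper_force: 50.0
```

```bash
python3 - <<'E'
from h import *
s=arm.get_state();print(s["tcp_pos"],s["finger_gap"],s["ft_force"],s["wrist_torque"],s["gripper_force"],s["qpos"][6])
goto([.5228,.2150,.21],.0095-np.pi/2)
E
```

```text
[ 0.50733595 -0.15778406  0.20985808] 0.019815213497381814 [-0.28086653  0.16017939 -2.38614844] [-0.03160725  0.15787059  0.04192198] 50.0000190641731 -0.7391778863020244
shift [ 0.8529 -1.6591  0.0017] turn [-0.0003 -0.002   0.2698] q7 -0.739
```

{"fn": "step_arm", "kwargs": {
  "targets": [0.08, -0.16, 0, 0, 0, 0, 0.17, -0.33, 0, 0, 0, 0, 0.26, -0.5, 0, 0, 0, 0, 0.35, -0.67, 0, 0, 0, 0, 0.427, -0.83, 0, 0, 0, 0, 0.427, -0.83, 0, 0, 0, 0]
}}

```text
time_s: 12.58
tcp_pos: [0.5132, 0.0371, 0.207]
ee_rot: [-0.001, 0.976, 0.22, -0.001]
ft_force: [-0.5, 0.8, -1.3]
finger_gap: 0.0195
gripper_force: 50.0
```

{"fn": "step_arm", "kwargs": {
  "targets": [0.08, -0.16, 0, 0, 0, 0.05, 0.17, -0.33, 0, 0, 0, 0.1, 0.26, -0.5, 0, 0, 0, 0.15, 0.35, -0.67, 0, 0, 0, 0.2, 0.426, -0.829, 0, 0, 0, 0.24, 0.426, -0.829, 0, 0, 0, 0.27, 0.426, -0.829, 0, 0, 0, 0.27, 0.426, -0.829, 0, 0, 0, 0.27, 0.426, -0.829, 0, 0, 0, 0.27]
}}

```text
time_s: 13.33
tcp_pos: [0.5221, 0.2131, 0.2079]
ee_rot: [0.001, 1.0, 0.004, -0.001]
ft_force: [-0.3, -0.5, -1.5]
finger_gap: 0.0195
gripper_force: 50.0
```

```bash
python3 - <<'E'
from h import *
s=arm.get_state();print(s["tcp_pos"],s["finger_gap"],s["ft_force"],s["wrist_torque"],s["qpos"])
goto([.5228,.2150,.125],.0095-np.pi/2)
snap("wrist","w6");snap("scene","s6");snap("side","d6")
E
```

```text
[0.52209504 0.21306801 0.20789812] 0.019450965428610138 [-0.3091386  -0.53122406 -1.45248744] [-0.10266882  0.15772514 -0.01480506] [-1.3734282   0.26909539  1.08182101  1.73704675 -0.24635816  1.28554542
 -1.79894577]
shift [ 0.0041 -0.0101  0.4145] turn [ 0.0007  0.0007 -0.0011] q7 -1.799
```

View pics/w6.png

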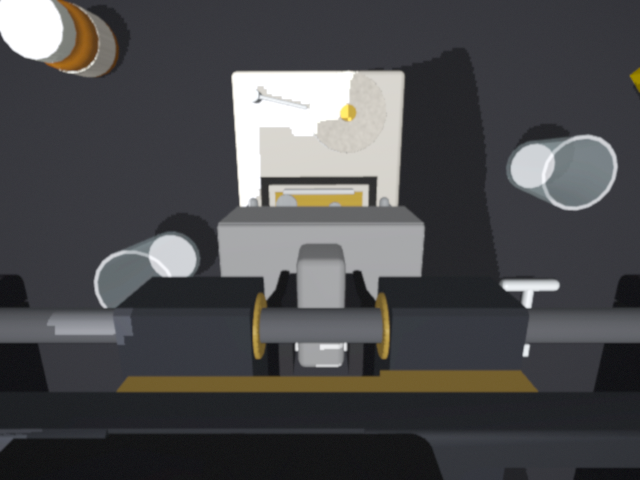

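The cover is held straight. Its top +x edge is at row ~222 (columns 220–423) and its lower +x edge at row ~207 (233–412). The gasket's far corners are at (258,178) and (378,178).

```bash
python3 - <<'E'
from m import *
d=load("w6");z=.2079; x0,y0=.5221,.2131
for n,p,zz in (("top L",(220,222),z-.003),("top R",(423,222),z-.003),("low L",(233,207),z-.049),("low R",(412,207),z-.049),("rib end L",(298,247),z+.023),("rib end R",(345,247),z+.023),
  ("gask L",(258,178),.053),("gask R",(378,178),.053),("catch L",(254,203),.0735),("catch R",(385,203),.0735)):
    X=onz(d,p,zz);print(n,X.round(4),"rel tcp",(X[:2]-[x0,y0]).round(4))
g=cv2.cvtColor(d["pixels"],cv2.COLOR_RGB2GRAY)
print(g[195:230,270],g[195:230,370]); print(g[165:200,268]); print(g[190,240:275],g[190,365:400])
E
```

```text
top L [0.5549 0.2593 0.2049] rel tcp [0.0328 0.0462]
top R [0.5556 0.1669 0.2049] rel tcp [ 0.0335 -0.0462]
low L [0.5528 0.2639 0.1589] rel tcp [0.0307 0.0508]
low R [0.5536 0.1608 0.1589] rel tcp [ 0.0315 -0.0523]
rib end L [0.5514 0.2224 0.2309] rel tcp [0.0293 0.0093]
rib end R [0.5515 0.2041 0.2309] rel tcp [ 0.0294 -0.009 ]
gask L [0.5571 0.2664 0.053 ] rel tcp [0.035  0.0533]
gask R [0.5579 0.1646 0.053 ] rel tcp [ 0.0358 -0.0485]
catch L [0.5394 0.267  0.0735] rel tcp [0.0173 0.0539]
catch R [0.5402 0.1612 0.0735] rel tcp [ 0.0181 -0.0519]
[203 202 200 198 197 197 197 197 197 194 179 146 112 101 100 101 100 100
 101 101 101 100 100 102 101 101 106 124 137 132 142 155 164 168 169] [ 51  53  53  51  52  51  52  52  52  53  65  83  98 100 101 101 101 101
 100 101 101 101 101 101 101 101 106 124 137 135 148 160 166 169 169]
[213 213 213 213 212 213 213 213 213 213 209 185 116  54  48  48  48  50
  50  63  92 118 124 125 125 124 117 107 103 103 103 102  96  87  83]
[255 255 255 255 255 255 255 255 255 255 255 255 255 255 255 255 255 255
 250 219 168 101  58  50  49  49  49  55 124 192 210 212 212 211 211] [211 211 201 160  95  56  49  50  49  47  56 125 193 210 211 212 211 211
 211 211 211 211 211 211 211 211 211 211 211 210 205 197 182 134  73]
```

{"fn": "step_arm", "kwargs": {
  "targets": [0, 0, 0.12, 0, 0, 0, 0, 0, 0.25, 0, 0, 0, 0, 0, 0.25, 0, 0, 0, 0, 0, 0.25, 0, 0, 0, 0, 0, 0.25, 0, 0, 0, 0, 0, 0.25, 0, 0, 0]
}}

```text
time_s: 13.98
tcp_pos: [0.5232, 0.2148, 0.1603]
ee_rot: [-0.001, 1.0, 0.004, 0.001]
ft_force: [0.4, -0.2, -0.5]
finger_gap: 0.0198
gripper_force: 50.0
```

```bash
python3 - <<'E'
from h import *
s=arm.get_state();print(s["tcp_pos"],s["joint_velocities"].round(3),s["ft_force"])
goto([.5227,.2152,.125],.0095-np.pi/2)
E
```

```text
[0.52317555 0.21480722 0.16032674] [-0.003 -0.    -0.003  0.001 -0.001 -0.004  0.001] [ 0.44863473 -0.20413842 -0.53728952]
shift [-0.0027 -0.0018  0.1766] turn [-0.0007 -0.0011 -0.0009] q7 -1.76
```

{"fn": "step_arm", "kwargs": {
  "targets": [-0.002, -0.002, 0.06, 0, 0, 0, -0.002, -0.002, 0.12, 0, 0, 0, -0.002, -0.002, 0.17, 0, 0, 0, -0.002, -0.002, 0.196, 0, 0, 0, -0.002, -0.002, 0.196, 0, 0, 0, -0.002, -0.002, 0.196, 0, 0, 0]
}}

```text
time_s: 14.48
tcp_pos: [0.5217, 0.2149, 0.1191]
ee_rot: [0.0, 1.0, 0.004, -0.0]
ft_force: [-0.1, 0.3, -1.0]
finger_gap: 0.0197
gripper_force: 50.0
```

{"fn": "step_arm", "kwargs": {
  "targets": [0, 0, 0.015, 0, 0, 0, 0, 0, 0.03, 0, 0, 0, 0, 0, 0.045, 0, 0, 0, 0, 0, 0.06, 0, 0, 0, 0, 0, 0.07, 0, 0, 0, 0, 0, 0.08, 0, 0, 0, 0, 0, 0.09, 0, 0, 0, 0, 0, 0.09, 0, 0, 0]
}}

```text
time_s: 15.15
tcp_pos: [0.5216, 0.2152, 0.1019]
ee_rot: [-0.0, 1.0, 0.004, -0.001]
ft_force: [-4.2, -1.4, 6.4]
finger_gap: 0.0197
gripper_force: 50.0
```

```bash
python3 - <<'E'
from h import *
s=arm.get_state();print(s["tcp_pos"],s["ft_force"],s["wrist_torque"],s["finger_gap"])
goto([.5227,.2152,.1019],.0095-np.pi/2)
E
```

```text
[0.52158291 0.21522507 0.10188627] [-4.15728114 -1.42722929  6.36107384] [-0.43405053  1.08332237  0.00807554] 0.019666673444486464
shift [ 0.0056  0.0002 -0.0001] turn [-0.0002  0.0007 -0.0007] q7 -1.707
```

{"fn": "step_arm", "kwargs": {
  "targets": [0, 0, 0.004, 0, 0, 0, 0, 0, 0.008, 0, 0, 0, 0, 0, 0.01, 0, 0, 0, 0, 0, 0.01, 0, 0, 0, 0, 0, 0.01, 0, 0, 0]
}}

```text
time_s: 15.57
tcp_pos: [0.5217, 0.2153, 0.1018]
ee_rot: [-0.001, 1.0, 0.004, -0.001]
ft_force: [-14.4, -4.2, 31.8]
finger_gap: 0.0198
gripper_force: 50.0
```

{"fn": "step_arm", "kwargs": {
  "targets": [0, 0, -0.003, 0, 0, 0, 0, 0, -0.006, 0, 0, 0, 0, 0, -0.006, 0, 0, 0, 0, 0, -0.006, 0, 0, 0, 0, 0, -0.006, 0, 0, 0, 0, 0, -0.006, 0, 0, 0, 0, 0, -0.006, 0, 0, 0, 0, 0, -0.006, 0, 0, 0, 0, 0, -0.006, 0, 0, 0]
}}

```text
time_s: 16.32
tcp_pos: [0.5216, 0.2152, 0.1019]
ee_rot: [-0.0, 1.0, 0.004, -0.001]
ft_force: [-8.3, -3.2, 16.2]
finger_gap: 0.0197
gripper_force: 50.0
```

```bash
python3 - <<'E'
from h import *
a=snap("scene","s9");b=snap("side","d9")
A=cv2.resize(a["pixels"][270:410,290:440],(400,373),interpolation=cv2.INTER_CUBIC);B=cv2.resize(b["pixels"][110:250,230:380],(400,373),interpolation=cv2.INTER_CUBIC)
cv2.imwrite("pics/c9.png",cv2.cvtColor(np.hstack([A,B]),cv2.COLOR_RGB2BGR))
s=arm.get_state();print(s["tcp_pos"],s["ft_force"],rot(s["ee_rot"]).as_matrix()[:,2])
E
```

```text
[0.5216322  0.21525442 0.10185447] [-7.78388998 -3.14170826 15.98769924] [-1.19488118e-03  9.05669184e-04 -9.99998876e-01]
```

View pics/c9.png

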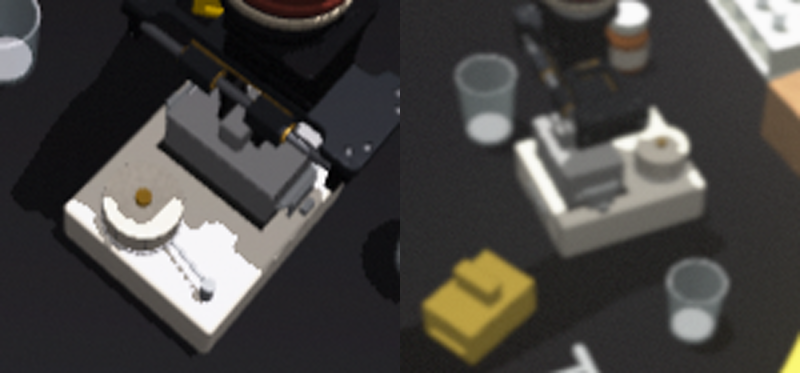

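The cover sits flat on the deck at home height (lower edge at about 0.053 m), level, with a steady push of about 16 N.

```bash
python3 -c "
from station import arm
print(arm.hand_in())"
```

```text
the job is handed in; nothing more can be done
None
```

I wound the key to about 2.9 rad and snapped the cover home, with the gripper still pressing it down at about 16 N. The job is handed in, though the hand-in call gave no verdict; I wound the key in three stages on one grip, without letting go between part turns.

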